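# Stow the inspection lamp lens up in its tray pocket

### The job

Put the flat inspection lamp away in the kit tray: it stands on edge on the foam, so tip it over onto its finned back and slide it into the pocket in the middle of the tray, lens up and lying flat on the pocket floor. Leave the battery pack, the tape roll and the jar where they are.

Things in the scene. Friction and masses are not known exactly. Their poses are not given: they have to be found in the camera images.
- lamp_center (a point): Centre of the flat LED inspection lamp, a rigid block 120 mm long (its x), 36 thick (y), 90 high as it stands (z), about 0.45 kg. It starts on a long edge, z up, across the tray, on either side of the pocket. Lens face (aluminium frame, black panel, six white LEDs): own +y; dark finned back: -y. It may be pushed on any face and falls over once leaned past 22 degrees.
- pocket (a point): Centre of the pocket's floor in the tray, 8 mm above the bench, axes as the tray's. The pocket takes the channel's whole width (126 mm) and reaches 48 mm each way along y; 15 mm deep, square ends. The lamp lying on its back drops in with 3 mm to spare all round and then stands 21 mm above the foam deck. As it goes over the edge its leading side dips first and its trailing side rises up to 15 mm.
- tray: Fixed kit tray, origin under its centre on the bench. A straight channel 520 mm long along its y (260 each way), z up, open at both ends. Its grey foam deck (hard enough to slide on) is 23 mm above the bench. Black side rails, inner faces at x = -63 and +63 mm, 8 mm thick, stand 10 mm above the deck and guide the lying lamp.
- pack_center (a point): Centre of a black battery pack 70 x 50 x 40 mm (x, y, z), 0.55 kg, standing on the tray's foam deck on the other side of the pocket from the lamp. Bystander.
- tape_center (a point): Centre of a paper tape roll lying flat on the bench beyond the tray, 96 mm across, 45 mm high. Bystander.
- jar_center (a point): Centre of a closed jar standing on the bench beyond the tray, 64 mm across, 75 mm high. Bystander.
Not all that is in view belongs to the job. What is shaped like the part that bears lamp_center but orange or pink is not meant.

How it is judged (in metres and radians):
At the end, for the whole second after the job is handed in: The lamp lies in the tray's pocket with its lens face up (within 0.06 rad of level), its centre 14 to 21.5 mm above the pocket floor (18 mm when home) and within 8 mm of the pocket's centre along the tray; the battery pack, tape roll and jar are each within 30 mm of where they started (angle between lamp_center's own y axis and vertical below 0.06 rad and z of lamp_center in the frame of pocket between 0.014 and 0.0215 m and y of lamp_center in the frame of pocket between -0.008 and 0.008 m and distance of each of pack_center, tape_center, jar_center from where it was at the start of the episode below 0.03 m); the robot touches nothing.
It fails at once if the battery pack, the tape roll or the jar is pushed 30 mm or more from its place (distance of any of pack_center, tape_center, jar_center from where it was at the start of the episode above 0.03 m).
It also fails if it takes over 51 s, if anything falls off the work surface, if the arm or the gripper's body presses on something with over 40 N, if the wrist force passes 120 N, or if a joint passes its speed limit or range.

### The arm

A 6-joint arm with a two-finger parallel gripper is mounted at the origin on the work surface. World frame = base frame: x ahead of the robot, y to its left, z up, the work surface at z = 0. Lengths are in mm, angles in rad, forces in N, time in s.
With the tool pointing down it reaches from about 325 to 775 mm from the base axis. Payload 5.5 kg.
Tool frame: the origin (TCP) lies at the very end of the fingers, on their centre line; the grasp point (between the pads) lies 19 mm behind it; z points along the fingers, y is the direction in which the jaws open and shut (so a half turn about z gives the same grasp; the last joint's range is limited). The gripper opens to 88 mm and grips with 3 to 60 N. Pads are 20 mm wide; open, the fingers measure 115 mm over their backs; the gripper's body (75 mm by 178 mm) begins 61 mm behind the grasp point.
Start: joints at [1.258, 0.091, 1.231, -0, 1.82, -0.057], TCP at [151.815, 580.49, 222.631] pointing down, gripper open.
Joint ranges: [-2.87, 2.87], [-0.86, 2.18], [0.17, 2.46], [-1.51, 4.65], [0.06, 2.69], [-2.65, 2.65]. Speed limits (rad/s): [2.57, 2.57, 3.01, 3.14, 3.14, 3.14].

### API

Orientations are given as a unit quaternion [w, x, y, z].
In Python, from workcell import sensors, vision, order gives the robot as it stands.
- The arm moves only by the tool jog_arm, never from a script. Its argument "series" is a list of rows, each an object of numbers: "tx", "ty", "tz": the shift along the tool's x, y, z in mm; "spin": the turn about the tool's z in degrees; "claw": the closure, from -1 (fully open) to 1 (shut), so that 0 is half open. A call has exactly 5 rows; each row is the pose to reach, as a shift and turn from the pose commanded when the call began, along the tool's axes at that moment; what a row does not reach only later rows make up. A row lasts 1/8 s, in which the tool goes at most 62.5 mm and 10.7 degrees, less where a joint would pass 70% of its speed; a pose out of reach is approached as far as the arm can. A call with a gripper value outside its range is refused whole. The fingers move at their own pace and stop on an object; "force" is the grip in N (left out, the last holds). Time passes only in rows, so rows that repeat a pose let the fingers close, or fill a call up. It gives the time, the measured TCP pose, the force and the opening at its end, in the units of the state.
- sensors.get_state(): the state, without advancing time (a new reading comes with each control period).
- vision.snapshot(name): name is "scene" or "side" or "wrist"; returns a dict with "pixels" (384x512x3 uint8, blue, green, red), "fx", "fy", "cx", "cy" (pixels), "D" ([k1, k2, p1, p2, k3] as OpenCV has them; the pictures are not rectified), "pose" (4x4, takes a point from camera to world coordinates); the wrist camera has in their place "T_tool_cam" (4x4, takes a point from camera to tool coordinates, whose origin is the TCP and whose axes are the flange's). Camera axes: x right, y down, z forward; pixel columns grow to the right and rows downward; lengths in mm; the calibration is good to about 2 mm. A picture is of the moment at which its call begins: read the wrist's pose just before it. There is no depth.
- order.finish_job(): hands the job in, once; it reports no verdict.
The state is a dict: "clock": time; "joint_pos": joint angles; "qd": joint speeds; "tau": joint torques, N m; "position": TCP position; "tcp_rot": TCP orientation; "contact_force": force on the tool from outside, world axes, zero at the start; "wrist_torque": the same for the moment, N m; "opening": finger opening in mm.
Only numpy, scipy, OpenCV 4.12 (cv2) and the standard library are available. Lean on these libraries where they do the work, as an engineer would, in place of code of your own. Each camera call takes 0.05 s, during which the arm holds its last target.

## Working session

There is one attempt and no reset: what is moved stays moved. The work goes in short steps, Python scripts to look and compute and a tool call to move; the robot and the scene stay as the last step left them, time stands still between calls to the robot, and variables do not carry over. Pictures are saved under pics/ and viewed, and the job is handed in when it is done.

Besides the shell and the picture viewer there is one more tool, called by a JSON object that holds its "method" and its "body". jog_arm: Moves the arm, as the interface text tells. Its arguments: {"type":"object","properties":{"series":{"type":"array","items":{"type":"object","properties":{"tx":{"type":"number"},"ty":{"type":"number"},"tz":{"type":"number"},"spin":{"type":"number"},"claw":{"type":"number"}}}},"force":{"type":"number"}},"required":["series"]}

```bash
mkdir -p pics; ls
cat > h.py <<'E'
import numpy as np, cv2, pickle
from workcell import sensors, vision, order
E
python3 - <<'E'
from h import *
s=sensors.get_state(); print(s)
for n in ("scene","side","wrist"):
    d=vision.snapshot(n); cv2.imwrite(f"pics/{n}0.png",d["pixels"]); pickle.dump((s,d),open(f"{n}0.pkl","wb"))
    print(n,{k:(np.round(v,4).tolist() if not isinstance(v,float) else v) for k,v in d.items() if k!="pixels"})
E
```

```text
pics
{'clock': 0.0, 'joint_pos': array([ 1.25831975e+00,  9.18700332e-02,  1.23186983e+00,  1.21233637e-05,
        1.81978613e+00, -5.66729567e-02]), 'qd': array([-2.04721236e-03,  7.71026075e-04, -9.30386515e-05,  3.06650165e-04,
       -2.89434955e-04,  1.72195722e-03]), 'tau': array([ 4.84137581e-04, -4.46457946e+01, -4.06437778e+01,  6.97006029e-02,
        2.97735643e-02, -1.56488659e-04]), 'position': array([151.70683484, 580.20540602, 221.50925315]), 'tcp_rot': array([-1.83187589e-04,  1.27551840e-01,  9.91831434e-01, -9.49170308e-04]), 'contact_force': array([ 0.69218376,  0.14447526, -0.16450753]), 'wrist_torque': array([ 0.01674658,  0.01363927, -0.07591767]), 'opening': 87.77533339759094}
scene {'fx': 360.42364949031645, 'fy': 360.42364949031645, 'cx': 259.35257447478745, 'cy': 192.05973580906743, 'D': [0.013, 0.0, 0.0, 0.0, 0.0], 'pose': [[0.7112, 0.429, -0.5569, 1067.2272], [0.7028, -0.4138, 0.5787, -432.5147], [0.0179, -0.8029, -0.5958, 651.9425], [0.0, 0.0, 0.0, 1.0]]}
side {'fx': 485.3108064293819, 'fy': 485.3108064293819, 'cx': 255.23596630749617, 'cy': 185.6744595073592, 'D': [-0.1259, 0.0, 0.0, 0.0, 0.0], 'pose': [[0.9932, -0.0868, 0.0778, 442.7142], [-0.1164, -0.7026, 0.702, -655.5852], [-0.0063, -0.7062, -0.708, 838.102], [0.0, 0.0, 0.0, 1.0]]}
wrist {'fx': 299.7675699215647, 'fy': 299.7675699215647, 'cx': 249.02623351763862, 'cy': 189.1793512816065, 'D': [-0.0255, 0.0, 0.0, 0.0, 0.0], 'T_tool_cam': [[-0.0004, -0.9694, -0.2453, 65.7486], [1.0, -0.0004, 0.0001, 0.3589], [-0.0002, -0.2453, 0.9694, -163.1621], [0.0, 0.0, 0.0, 1.0]]}
```

View pics/scene0.png

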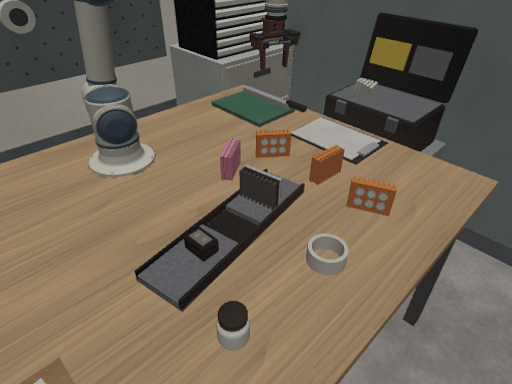

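View pics/side0.png

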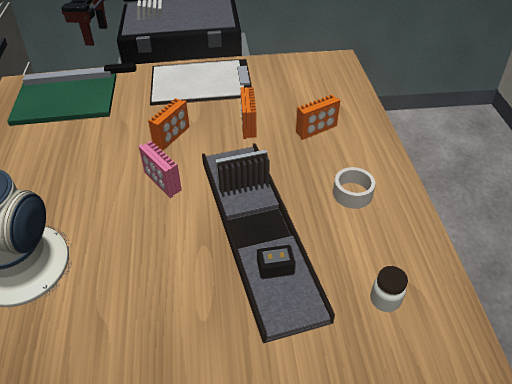

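View pics/wrist0.png

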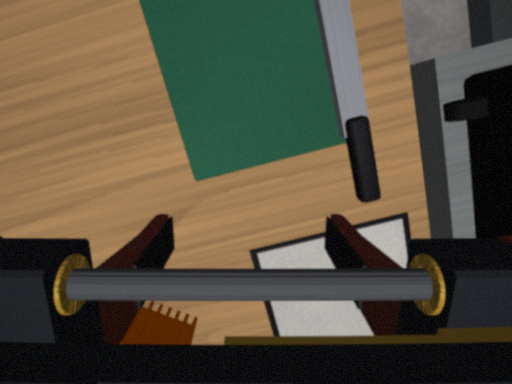

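Run:
```python
from h import *
s,d=pickle.load(open("side0.pkl","rb")); im=d["pixels"]
cv2.imwrite("pics/side0z1.png",cv2.resize(im[130:240,190:310],None,fx=6,fy=5.4,interpolation=cv2.INTER_CUBIC)[:600])
cv2.imwrite("pics/side0z2.png",cv2.resize(im[235:350,230:345],None,fx=5,fy=5,interpolation=cv2.INTER_CUBIC))
s,d=pickle.load(open("scene0.pkl","rb")); im=d["pixels"]
cv2.imwrite("pics/scene0z.png",cv2.resize(im[155:300,135:315],None,fx=4,fy=4,interpolation=cv2.INTER_CUBIC))
```

```text
(no output)
```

View pics/side0z1.png

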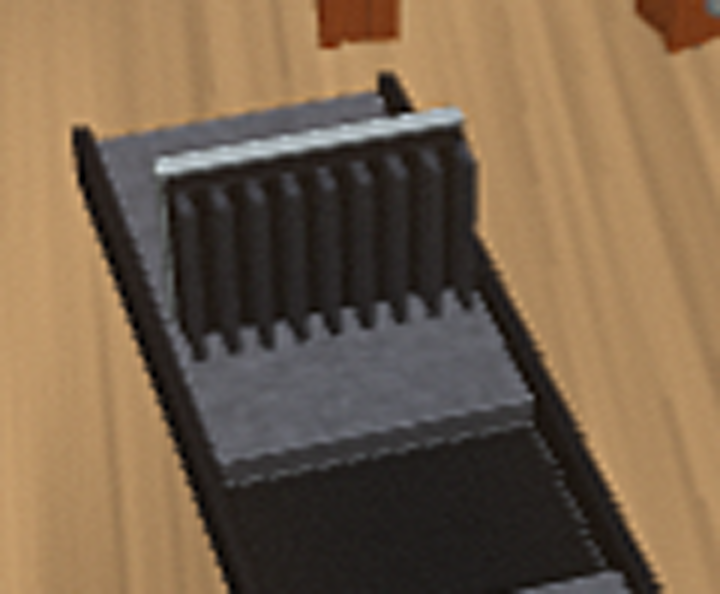

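View pics/side0z2.png

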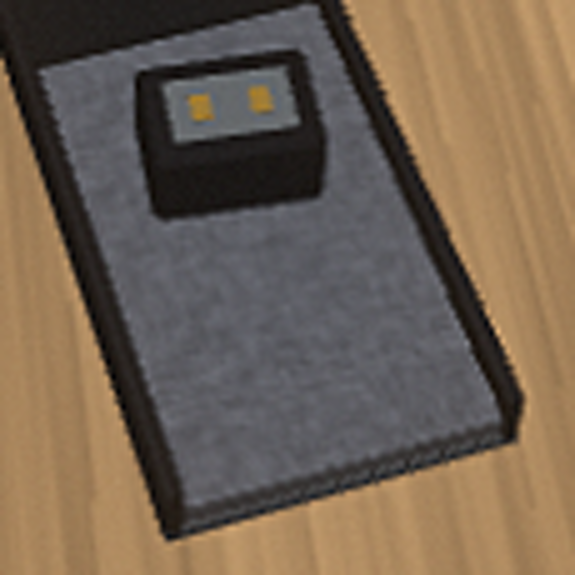

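View pics/scene0z.png

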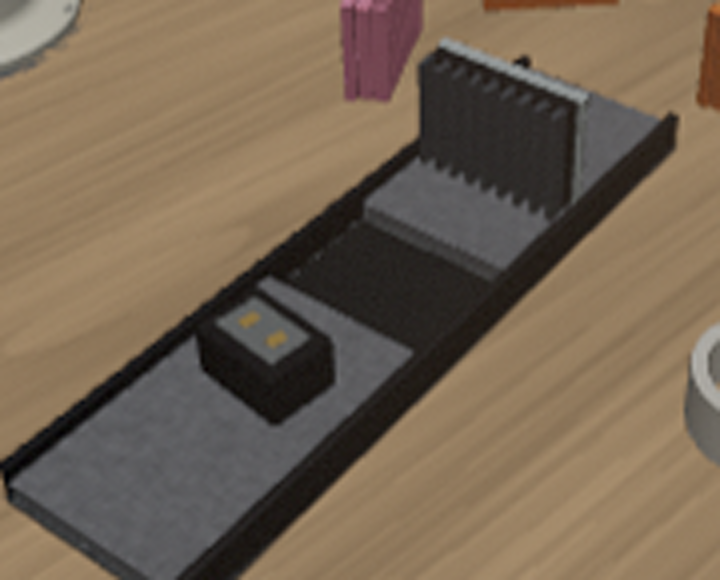

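```bash
cat >> h.py <<'E'
def proj(d,P,s=None):
    T=d["pose"] if "pose" in d else tool(s)@d["T_tool_cam"]
    P=np.asarray(P,float).reshape(-1,3)
    M=np.linalg.inv(T); r,_=cv2.Rodrigues(M[:3,:3])
    K=np.array([[d["fx"],0,d["cx"]],[0,d["fy"],d["cy"]],[0,0,1]])
    return cv2.projectPoints(P,r,M[:3,3],K,np.array(d["D"],float))[0][:,0]
def tool(s):
    from scipy.spatial.transform import Rotation as R
    T=np.eye(4); q=s["tcp_rot"]; T[:3,:3]=R.from_quat([q[1],q[2],q[3],q[0]]).as_matrix(); T[:3,3]=s["position"]; return T
def unp(d,uv,z,s=None):
    T=d["pose"] if "pose" in d else tool(s)@d["T_tool_cam"]
    K=np.array([[d["fx"],0,d["cx"]],[0,d["fy"],d["cy"]],[0,0,1]])
    n=cv2.undistortPoints(np.array(uv,float).reshape(-1,1,2),K,np.array(d["D"],float))[:,0]
    v=np.c_[n,np.ones(len(n))]@T[:3,:3].T; o=T[:3,3]
    return o+v*((z-o[2])/v[:,2])[:,None]
E
python3 - <<'E'
from h import *
from scipy.optimize import least_squares
_,ds=pickle.load(open("side0.pkl","rb")); _,dc=pickle.load(open("scene0.pkl","rb"))
side=np.array([[206.7,155.9],[227.5,215.6],[278.8,204.1],[238,249],[294,235.6],[266.6,337],[330.6,320]])-.4
side_l=np.array([[-63,260],[-63,48],[63,48],[-63,-48],[63,-48],[-63,-260],[63,-260]])
sc=np.array([[365/4+135,208/4+155],[497/4+135,272/4+155],[413/4+135,352/4+155],[10/4+135,487/4+155]])-.4
sc_l=np.array([[-63,48],[63,48],[63,-48],[-63,-260]])
def W(p,l,z):
    c,n=np.cos(p[2]),np.sin(p[2]); return np.c_[p[0]+c*l[:,0]-n*l[:,1],p[1]+n*l[:,0]+c*l[:,1],np.full(len(l),z)]
w=unp(ds,side,23);print(w.round(1))
w2=unp(dc,sc,23);print(w2.round(1))
for a,b in (((w,side_l),)*1+((w2,sc_l),))*0 or [(w,side_l),(w2,sc_l)]:
    r=least_squares(lambda p:(W(p,b,23)-a)[:,:2].ravel(),[500,100,0]); print(r.x.round(3), r.fun.reshape(-1,2).round(1).tolist())
lb=np.array([[223.3,196.3],[269.7,185.2]])-.4; print("lamp bottom fins",unp(ds,lb,23).round(1))
lb=np.array([[420/4+135,160/4+155],[550/4+135,213/4+155]])-.4; print("lamp bottom fins scene",unp(dc,lb,23).round(1))
E
```

```text
[[ 421.7  275.2   23. ]
 [ 458.9   67.6   23. ]
 [ 578.1   88.3   23. ]
 [ 473.6  -28.7   23. ]
 [ 596.8   -7.3   23. ]
 [ 506.8 -236.9   23. ]
 [ 630.6 -217.4   23. ]]
[[ 462.4   63.5   23. ]
 [ 573.1   81.6   23. ]
 [ 589.2   -8.    23. ]
 [ 511.4 -237.8   23. ]]
[5.26592e+02 2.96520e+01 1.64000e-01] [[0.2, 0.6], [-2.3, -0.9], [2.8, -0.9], [-1.3, 0.7], [-0.2, -0.1], [0.2, -0.3], [0.7, 0.8]]
[5.24453e+02 2.69340e+01 1.82000e-01] [[-8.6, -0.7], [4.6, 3.9], [5.9, -0.8], [-1.8, -2.4]]
lamp bottom fins [[453.7 128.5  23. ]
 [565.8 151.4  23. ]]
lamp bottom fins scene [[448.3 128.4  23. ]
 [555.4 151.6  23. ]]
```

```bash
cat >> h.py <<'E'
TR=[526.6,29.65,0.164]
def tw(l,TR=TR):
    l=np.asarray(l,float).reshape(-1,3); c,n=np.cos(TR[2]),np.sin(TR[2])
    return np.c_[TR[0]+c*l[:,0]-n*l[:,1],TR[1]+n*l[:,0]+c*l[:,1],l[:,2]]
def wt(w):
    w=np.asarray(w,float).reshape(-1,3); c,n=np.cos(TR[2]),np.sin(TR[2]); x=w[:,0]-TR[0];y=w[:,1]-TR[1]
    return np.c_[c*x+n*y,-n*x+c*y,w[:,2]]
def box(cx,cy,cz,hx,hy,hz,yaw=0):
    c,n=np.cos(yaw),np.sin(yaw)
    P=np.array([[a*hx,b*hy,e*hz] for a in(-1,1) for b in(-1,1) for e in(-1,1)])
    return np.c_[cx+c*P[:,0]-n*P[:,1],cy+n*P[:,0]+c*P[:,1],cz+P[:,2]]
def draw(im,d,boxes,k,crop,s=None):
    x0,x1,y0,y1=crop
    o=cv2.resize(im[y0:y1,x0:x1],None,fx=k,fy=k,interpolation=cv2.INTER_CUBIC)
    for B,col in boxes:
        p=(proj(d,tw(B),s)-[x0,y0]+.5)*k-.5
        for i in range(8):
            for j in (1,2,4):
                if not i&j: cv2.line(o,tuple(int(v) for v in p[i]),tuple(int(v) for v in p[i|j]),col,1)
    return o
E
python3 - <<'E'
from h import *
bx=[(box(0,0,16.5,71,260,16.5),(0,255,0)),(box(0,0,15.5,63,48,7.5),(0,255,255)),(box(0,130,68,60,18,45,.02),(0,0,255)),(box(0,-95,43,35,25,20),(255,0,255))]
for n,c,k in (("side",(190,345,130,350),2.7),("scene",(135,315,155,300),4)):
    s,d=pickle.load(open(n+"0.pkl","rb")); cv2.imwrite(f"pics/{n}ov.png",draw(d["pixels"],d,bx,k,c))
E
```

```text
(no output)
```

View pics/sideov.png

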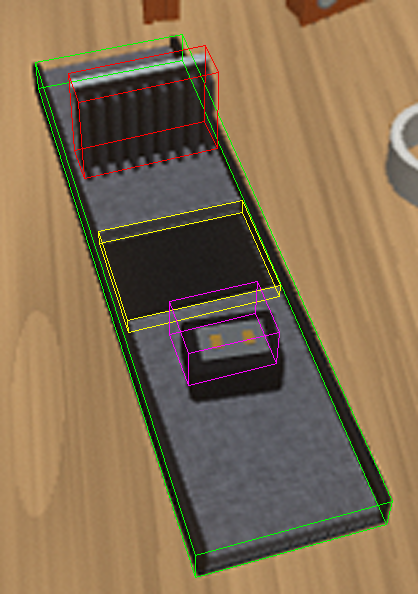

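View pics/sceneov.png

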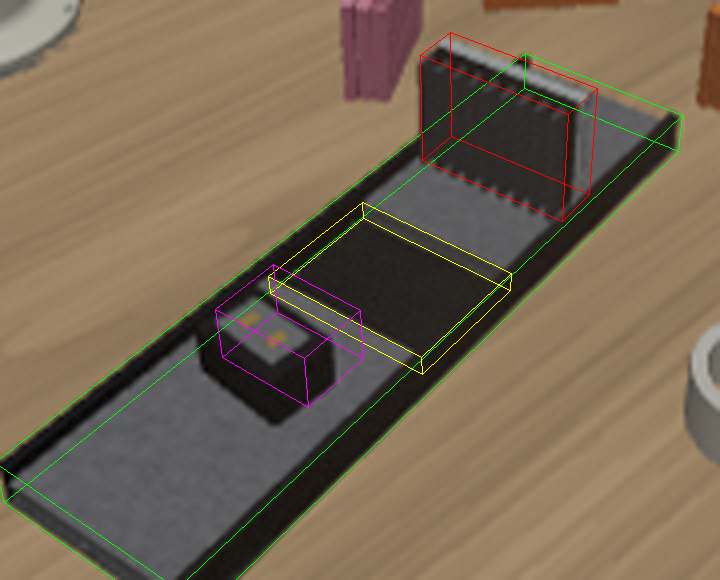

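{"method": "jog_arm", "body": {"series": [{"tx": -50, "ty": -32, "tz": 0, "spin": 10, "claw": 0}, {"tx": -100, "ty": -64, "tz": 0, "spin": 20, "claw": 0}, {"tx": -150, "ty": -96, "tz": 0, "spin": 30, "claw": 0}, {"tx": -200, "ty": -128, "tz": 0, "spin": 40, "claw": 0}, {"tx": -250, "ty": -160, "tz": 0, "spin": 50, "claw": 0}], "force": 20}}

```text
clock: 0.78
position: [354.1, 360.8, 222.4]
tcp_rot: [0.0, 0.537, 0.844, -0.0]
contact_force: [0.1, 0.2, 0.5]
opening: 44.8
```

```bash
cat >> h.py <<'E'
def rel(target_tray, yaw=None):
    s=sensors.get_state(); T=tool(s); 
    g=tw([target_tray])[0]-s["position"]
    a=np.degrees(np.arctan2(T[1,1],T[0,1]))-np.degrees(TR[2])
    print("t",round(s["clock"],2),"tray pos",wt(s["position"]).round(1),"d tool",(T[:3,:3].T@g).round(1),"spin needed",round(a,2),"tilt",T[:3,2].round(3),"F",s["contact_force"].round(1),"op",round(s["opening"],1))
E
python3 -c "
from h import *
rel([0,180,200])"
```

```text
t 0.78 tray pos [[-116.1  354.9  222.4]] d tool [-199.7   64.7   22.4] spin needed 15.63 tilt [-0. -0. -1.] F [0.1 0.2 0.5] op 44.8
```

{"method": "jog_arm", "body": {"series": [{"tx": -50, "ty": 16, "tz": 0, "spin": 8, "claw": 0}, {"tx": -100, "ty": 32, "tz": 0, "spin": 15.6, "claw": 0}, {"tx": -150, "ty": 48, "tz": 0, "spin": 15.6, "claw": 0}, {"tx": -195, "ty": 64, "tz": 10, "spin": 15.6, "claw": 0}, {"tx": -195, "ty": 64, "tz": 20, "spin": 15.6, "claw": 0}]}}

```text
clock: 1.4
position: [496.0, 211.1, 201.5]
tcp_rot: [-0.0, 0.646, 0.763, -0.001]
contact_force: [-0.5, 0.9, 0.1]
opening: 44.2
```

```bash
python3 -c "
from h import *
rel([0,172,98])
s=sensors.get_state();d=vision.snapshot('wrist');pickle.dump((s,d),open('wrist1.pkl','wb'))
bx=[(box(0,0,16.5,71,260,16.5),(0,255,0)),(box(0,127,68,60,18,45,.02),(0,0,255))]
cv2.imwrite('pics/w1.png',draw(d['pixels'],d,bx,1.5,(0,512,0,384),s))
"
```

```text
t 1.4 tray pos [[ -0.6 184.1 201.5]] d tool [-12.    0.7 103.5] spin needed 0.09 tilt [-0.001 -0.001 -1.   ] F [-0.5  0.9  0.1] op 44.2
```

View pics/w1.png

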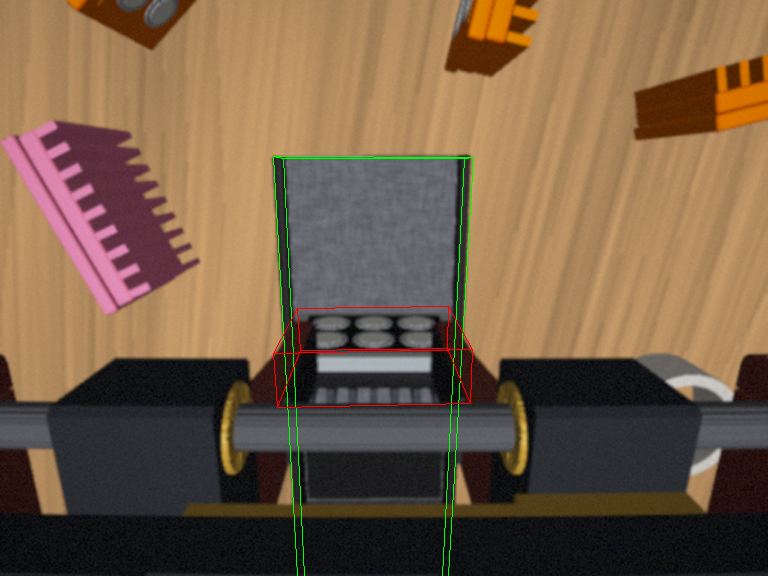

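{"method": "jog_arm", "body": {"series": [{"tx": -5, "ty": 0.5, "tz": 50, "spin": 0, "claw": 0}, {"tx": -12, "ty": 0.5, "tz": 100, "spin": 0, "claw": 0}, {"tx": -12, "ty": 0.5, "tz": 106, "spin": 0, "claw": 0}, {"tx": -15, "ty": 0.5, "tz": 106, "spin": 0, "claw": 0}, {"tx": -18, "ty": 0.5, "tz": 106, "spin": 0, "claw": 0}]}}

```text
clock: 2.08
position: [499.2, 196.8, 99.7]
tcp_rot: [0.001, 0.644, 0.765, 0.002]
contact_force: [-0.0, -0.3, 0.2]
opening: 43.7
```

```bash
cat > look.py <<'E'
import sys
from h import *
rel([0,130,95]); n=sys.argv[1]
a=[]
for c,cr,k in (("side",(190,345,130,280),3),("scene",(180,330,110,260),3)):
    d=vision.snapshot(c); a.append(cv2.resize(d["pixels"][cr[2]:cr[3],cr[0]:cr[1]],None,fx=k-.4,fy=k-.4,interpolation=cv2.INTER_CUBIC))
cv2.imwrite(f"pics/{n}.png",np.hstack(a))
E
python3 look.py l1
```

```text
t 2.08 tray pos [[  0.3 169.3  99.7]] d tool [-39.3  -0.6   4.7] spin needed 0.4 tilt [ 0.004  0.001 -1.   ] F [-0.  -0.3  0.2] op 43.7
```

View pics/l1.png

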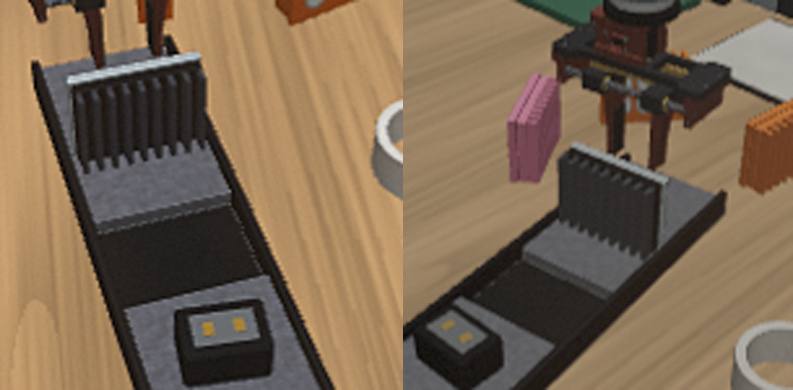

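{"method": "jog_arm", "body": {"series": [{"tx": -5, "ty": 0, "tz": 3, "spin": 0.4, "claw": 0}, {"tx": -10, "ty": 0, "tz": 4, "spin": 0.4, "claw": 0}, {"tx": -15, "ty": 0, "tz": 4, "spin": 0.4, "claw": 0}, {"tx": -20, "ty": 0, "tz": 4, "spin": 0.4, "claw": 0}, {"tx": -25, "ty": 0, "tz": 4, "spin": 0.4, "claw": 0}]}}

```text
clock: 2.8
position: [502.5, 171.1, 92.9]
tcp_rot: [0.0, 0.647, 0.762, 0.0]
contact_force: [-0.3, 1.0, 1.8]
opening: 43.8
```

```bash
python3 look.py l2
```

```text
t 2.8 tray pos [[ -0.7 143.5  92.9]] d tool [-13.5   0.7  -2.1] spin needed -0.05 tilt [ 0.  0. -1.] F [-0.3  1.   1.8] op 43.8
```

View pics/l2.png

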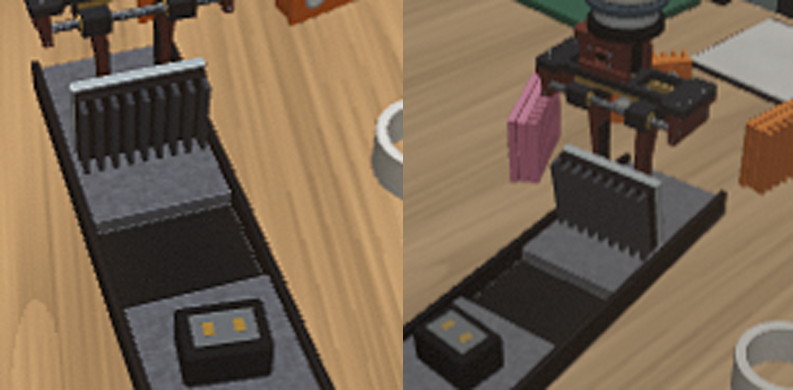

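{"method": "jog_arm", "body": {"series": [{"tx": -5, "ty": 0, "tz": 0, "spin": 0, "claw": 0}, {"tx": -10, "ty": 0, "tz": 0, "spin": 0, "claw": 0}, {"tx": -15, "ty": 0, "tz": 0, "spin": 0, "claw": 0}, {"tx": -20, "ty": 0, "tz": 0, "spin": 0, "claw": 0}, {"tx": -25, "ty": 0, "tz": 0, "spin": 0, "claw": 0}]}}

```text
clock: 3.52
position: [506.3, 146.2, 92.5]
tcp_rot: [-0.0, 0.647, 0.762, -0.0]
contact_force: [-0.4, 1.0, -0.1]
opening: 44.0
```

```bash
python3 look.py l3
```

```text
t 3.52 tray pos [[ -1.  118.3  92.5]] d tool [11.7  1.  -2.5] spin needed -0.06 tilt [-0. -0. -1.] F [-0.4  1.  -0.1] op 44.0
```

View pics/l3.png

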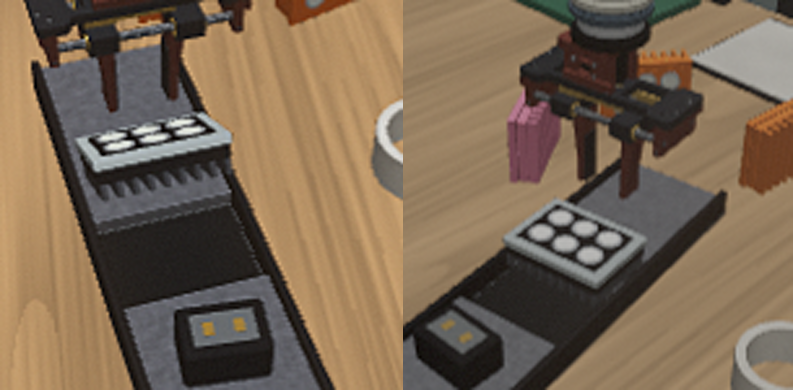

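{"method": "jog_arm", "body": {"series": [{"tx": 10, "ty": -1, "tz": -5, "spin": 0, "claw": 0}, {"tx": 20, "ty": -1, "tz": -5, "spin": 0, "claw": 0}, {"tx": 25, "ty": -1, "tz": 10, "spin": 0, "claw": 0}, {"tx": 25, "ty": -1, "tz": 30, "spin": 0, "claw": 0}, {"tx": 25, "ty": -1, "tz": 30, "spin": 0, "claw": 0}]}}

```text
clock: 4.25
position: [499.4, 170.7, 59.0]
tcp_rot: [-0.002, 0.647, 0.762, -0.002]
contact_force: [0.2, 0.6, -0.2]
opening: 44.1
```

```bash
python3 look.py l4
```

```text
t 4.25 tray pos [[ -3.8 143.6  59. ]] d tool [-13.6   3.6 -36. ] spin needed -0.04 tilt [-0.006 -0.002 -1.   ] F [ 0.2  0.6 -0.2] op 44.1
```

View pics/l4.png

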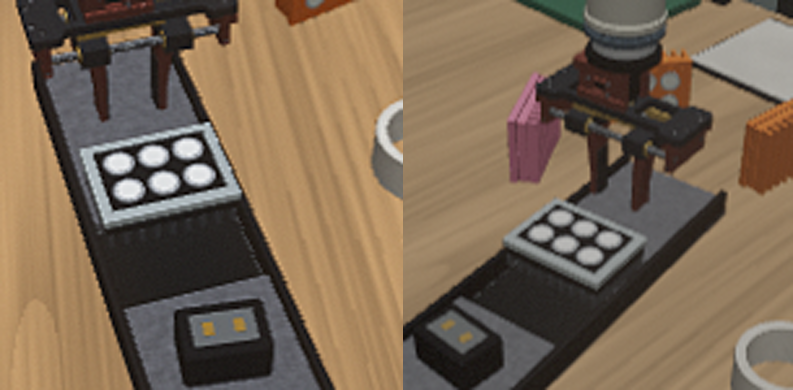

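```bash
python3 -c "
from h import *
bx=[(box(0,64,41,60,45,18),(0,0,255))]
a=[]
for n,c in (('side',(205,295,165,230)),('scene',(210,290,175,225))):
    d=vision.snapshot(n);pickle.dump((0,d),open(n+'5.pkl','wb')); a.append(cv2.resize(draw(d['pixels'],d,bx,6,c),(540,390)))
cv2.imwrite('pics/l5.png',np.vstack(a))
"
```

```text
(no output)
```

View pics/l5.png

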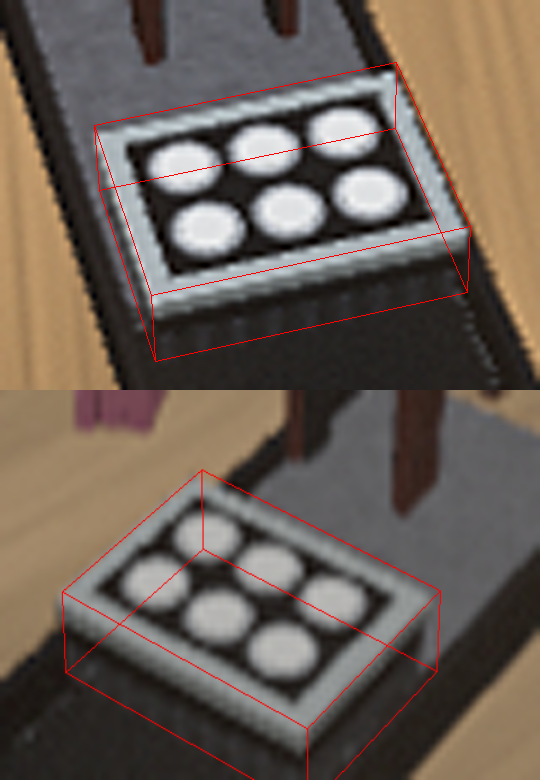

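{"method": "jog_arm", "body": {"series": [{"tx": 0, "ty": 3.5, "tz": 15, "spin": 0, "claw": 0}, {"tx": 0, "ty": 3.5, "tz": 29, "spin": 0, "claw": 0}, {"tx": -5, "ty": 3.5, "tz": 29, "spin": 0, "claw": 0}, {"tx": -10, "ty": 3.5, "tz": 29, "spin": 0, "claw": 0}, {"tx": -15, "ty": 3.5, "tz": 29, "spin": 0, "claw": 0}]}}

```text
clock: 5.08
position: [507.6, 156.5, 34.2]
tcp_rot: [0.0, 0.647, 0.762, 0.0]
contact_force: [0.3, 0.1, -0.9]
opening: 44.0
```

```bash
python3 -c "
from h import *
rel([0,80,30])"
```

```text
t 5.08 tray pos [[  1.9 128.3  34.2]] d tool [-48.3  -1.9   4.2] spin needed -0.06 tilt [ 0.001  0.    -1.   ] F [ 0.3  0.1 -0.9] op 44.0
```

{"method": "jog_arm", "body": {"series": [{"tx": -6, "ty": -1.5, "tz": 2, "spin": 0, "claw": 0}, {"tx": -12, "ty": -1.5, "tz": 2, "spin": 0, "claw": 0}, {"tx": -18, "ty": -1.5, "tz": 2, "spin": 0, "claw": 0}, {"tx": -24, "ty": -1.5, "tz": 2, "spin": 0, "claw": 0}, {"tx": -30, "ty": -1.5, "tz": 2, "spin": 0, "claw": 0}]}}

```text
clock: 5.7
position: [510.7, 127.0, 31.9]
tcp_rot: [-0.0, 0.647, 0.762, 0.0]
contact_force: [-0.2, 3.7, 1.2]
opening: 44.1
```

```bash
python3 look.py l6
```

```text
t 5.7 tray pos [[ 0.2 98.7 31.9]] d tool [ 31.4  -0.2 -63.1] spin needed -0.04 tilt [ 0.     0.001 -1.   ] F [-0.2  3.7  1.2] op 44.1
```

View pics/l6.png

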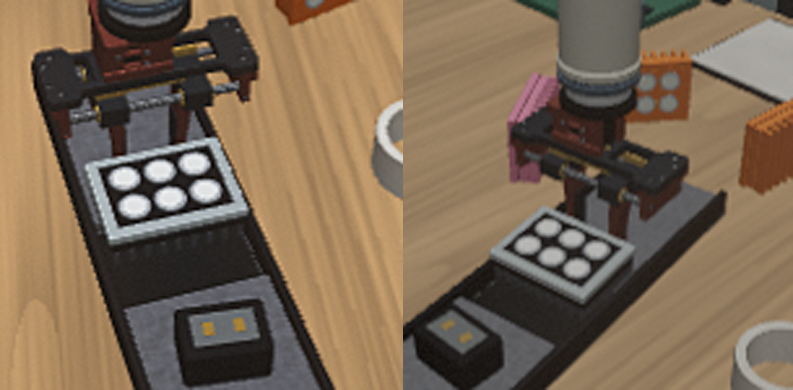

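{"method": "jog_arm", "body": {"series": [{"tx": -5, "ty": 0, "tz": 0, "spin": 0, "claw": 0}, {"tx": -10, "ty": 0, "tz": 0, "spin": 0, "claw": 0}, {"tx": -15, "ty": 0, "tz": 0, "spin": 0, "claw": 0}, {"tx": -20, "ty": 0, "tz": 0, "spin": 0, "claw": 0}, {"tx": -25, "ty": 0, "tz": 0, "spin": 0, "claw": 0}]}}

```text
clock: 6.42
position: [514.6, 102.1, 31.6]
tcp_rot: [-0.0, 0.647, 0.762, -0.0]
contact_force: [0.3, 1.0, -1.5]
opening: 44.0
```

```bash
python3 look.py l7
```

```text
t 6.42 tray pos [[ 0.  73.4 31.6]] d tool [ 56.6  -0.1 -63.4] spin needed -0.05 tilt [-0.  0. -1.] F [ 0.3  1.  -1.5] op 44.0
```

View pics/l7.png

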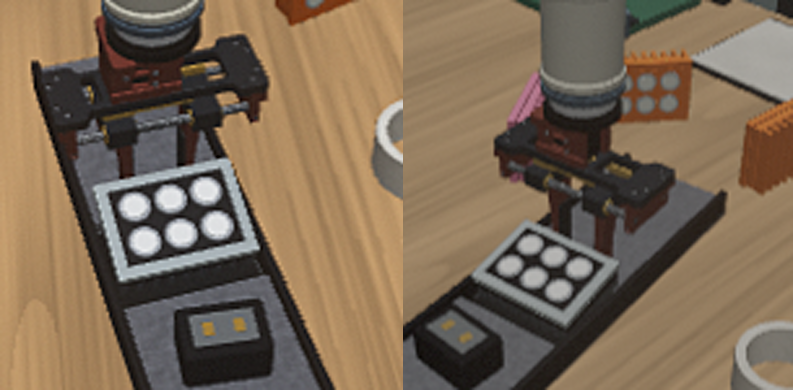

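{"method": "jog_arm", "body": {"series": [{"tx": -4, "ty": 0, "tz": 0, "spin": 0, "claw": 0}, {"tx": -8, "ty": 0, "tz": 0, "spin": 0, "claw": 0}, {"tx": -11, "ty": 0, "tz": 0, "spin": 0, "claw": 0}, {"tx": -14, "ty": 0, "tz": 0, "spin": 0, "claw": 0}, {"tx": -15, "ty": 0, "tz": 0, "spin": 0, "claw": 0}]}}

```text
clock: 7.15
position: [517.1, 87.4, 31.6]
tcp_rot: [0.0, 0.647, 0.762, -0.0]
contact_force: [0.0, -0.1, 0.5]
opening: 44.4
```

```bash
python3 look.py l8
```

```text
t 7.15 tray pos [[ 0.  58.5 31.6]] d tool [ 71.5  -0.1 -63.4] spin needed -0.06 tilt [-0. -0. -1.] F [ 0.  -0.1  0.5] op 44.4
```

View pics/l8.png

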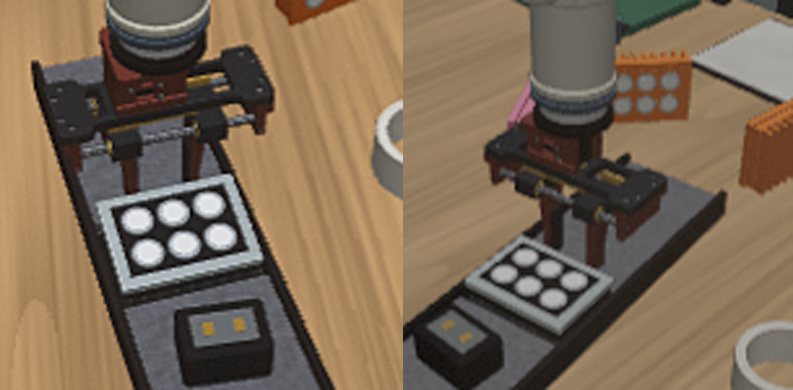

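```bash
cat > ov.py <<'E'
import sys
from h import *
bx=[(box(0,float(sys.argv[2]),26,60,45,18),(0,0,255))]
a=[]
for n,c in (('side',(215,305,185,250)),('scene',(195,285,190,250))):
    d=vision.snapshot(n); a.append(cv2.resize(draw(d['pixels'],d,bx,6,c),(540,390)))
    pickle.dump((0,d),open(sys.argv[1]+n+'.pkl','wb'))
cv2.imwrite(f'pics/{sys.argv[1]}.png',np.vstack(a)[:,:])
E
python3 ov.py o1 0
```

```text
(no output)
```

View pics/o1.png

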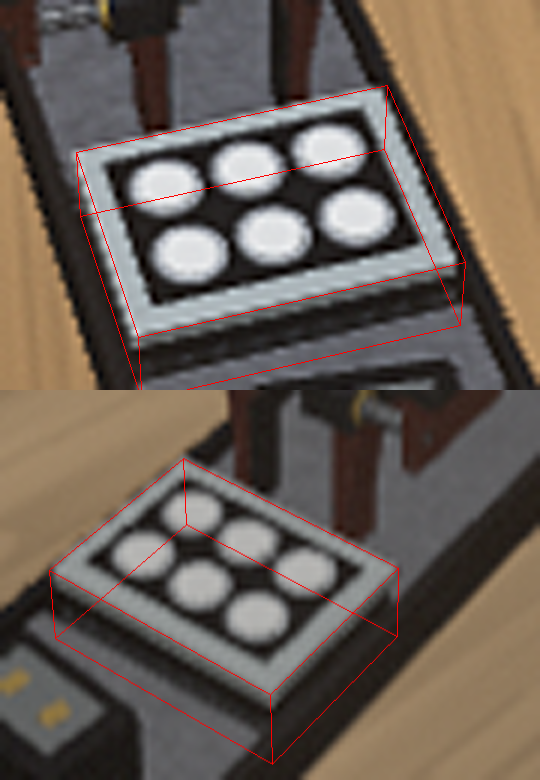

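{"method": "jog_arm", "body": {"series": [{"tx": 15, "ty": 0, "tz": -2, "spin": 0, "claw": 0}, {"tx": 35, "ty": 0, "tz": -10, "spin": 0, "claw": 0}, {"tx": 65, "ty": 0, "tz": -60, "spin": 0, "claw": 0}, {"tx": 90, "ty": 0, "tz": -110, "spin": 0, "claw": 0}, {"tx": 100, "ty": 0, "tz": -150, "spin": 0, "claw": 0}]}}

```text
clock: 7.98
position: [500.5, 188.5, 184.4]
tcp_rot: [0.001, 0.646, 0.763, 0.001]
contact_force: [-0.2, 0.0, -0.4]
opening: 43.7
```

{"method": "jog_arm", "body": {"series": [{"tx": 0, "ty": 0, "tz": 0}, {"tx": 0, "ty": 0, "tz": 0}, {"tx": 0, "ty": 0, "tz": 0}, {"tx": 0, "ty": 0, "tz": 0}, {"tx": 0, "ty": 0, "tz": 0}]}}

```text
schema error: expected keys tx, ty, tz, spin, claw
```

```bash
python3 ov.py o2 0; python3 -c "
from h import *
rel([0,0,0])
_,d=pickle.load(open('o2side.pkl','rb'));_,e=pickle.load(open('side0.pkl','rb'))
f=cv2.absdiff(d['pixels'],e['pixels']).max(2); cv2.imwrite('pics/diff.png',np.hstack([cv2.threshold(f,25,255,0)[1][:,150:],cv2.cvtColor(d['pixels'],6)[:,150:]]))"
```

```text
t 8.07 tray pos [[  2.  161.  188.1]] d tool [-161.3   -4.1  187.8] spin needed 0.07 tilt [ 0.009  0.003 -1.   ] F [ 0.2 -0.5  0.4] op 44.3
```

View pics/o2.png

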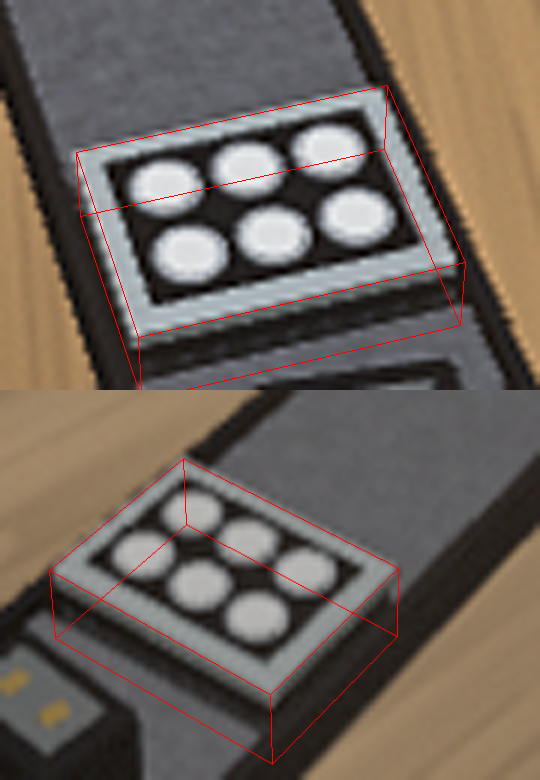

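View pics/diff.png

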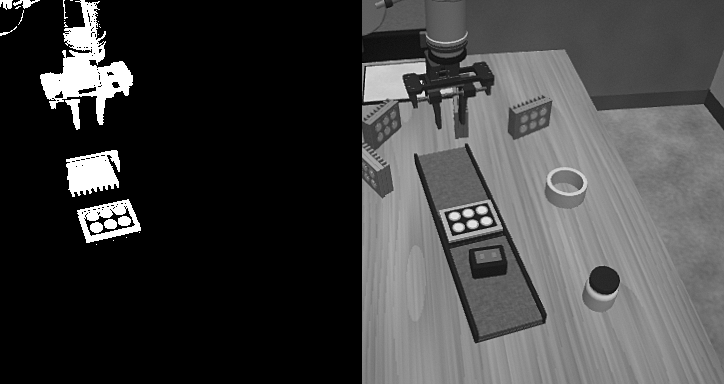

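{"method": "jog_arm", "body": {"series": [{"tx": 0, "ty": 0, "tz": 0, "spin": 0, "claw": 0}, {"tx": 0, "ty": 0, "tz": 0, "spin": 0, "claw": 0}, {"tx": 0, "ty": 0, "tz": 0, "spin": 0, "claw": 0}, {"tx": 0, "ty": 0, "tz": 0, "spin": 0, "claw": 0}, {"tx": 0, "ty": 0, "tz": 0, "spin": 0, "claw": 0}]}}

```text
clock: 8.7
position: [500.8, 186.1, 181.3]
tcp_rot: [-0.0, 0.647, 0.762, -0.0]
contact_force: [0.3, -0.5, 0.1]
opening: 44.1
```

```bash
python3 -c "
from h import *
print(order.finish_job())"
```

```text
the job is handed in; nothing more can be done
None
```

The lamp is lying lens up in the tray's pocket, and I handed the job in at about 8.7 s of the 51 s allowed. With the half-open fingers I tipped it onto its fins from the lens side, pushed it along the channel until it dropped in, then backed off and up.

- **Lamp position:** A box drawn at the lamp's home position (y = 0, on the pocket floor) matches all the visible lamp corners in both the side and scene views to about 1 pixel, roughly 2 mm. That puts it flat and centred. I judged this by eye and did not fit the angle or height numerically.
- **Bystanders:** Comparing the side view before and after shows only the lamp and the arm changed, so the battery pack, tape roll and jar did not move.
- **Robot clear:** The tool stood about 180 mm above the bench with no contact force. The highest force I read during the pushes was about 4 N.
- **Disagreements:** My first tray fit from the scene camera was up to 9 mm off because the rails hid some points. I used the side camera's fit instead, and overlays in all three cameras agreed with it. One waiting move was refused because its rows left out values; nothing moved, and I sent it again.

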